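# Seat the painted tile in the recess of the decorating board

## Task

Take the white tile with the blue leaf from the plaster drying slab, lay it flat on the plain end of the decorating board, wholly clear of the recess and lengthwise in line with the board, then slide it along the board's surface until it drops into the cork-lined recess, and leave it fully home, flat and let go. Be gentle: the glaze chips if the tile is pressed or pushed hard against the board, and it must come to the recess by sliding, never by being carried or lowered over it. Leave the green tile, the jars, the cup and the brushes where they are.

Things in the scene. Friction and masses are not known exactly. Their poses are not given: they have to be found in the camera images.
- tile_center (a point): Centre (half-way up) of the tile to seat: white glazed, blue leaf on top, 90 mm long (x) x 60 wide (y) x 15 thick (z up), 0.12-0.24 kg. Flat on the drying slab (top 14 mm above the table); grip it across its 60 mm width. Fits either way round. Seated, its top is 9 mm above the board: a grip reaching no lower than 7 mm above its underside clears the board. Glaze chips if set down over 40 N or slid over 20 N.
- jig: Decorating board: grey steel base 360 x 112 x 8 mm fixed to the table, with a beech board 280 x 100 x 16 mm clamped on it, flat top 24 mm above the table; brass clamps at the corners stay lower. Origin: centre of the base's underside, on the table; x runs along the length from plain end (-) to recess end (+), y across, z up. Board is stiff and does not give under light force.
- run_in (a point): Point on the board's flat top in the middle of the plain end, at x = -60 mm, y = 0, 24 mm above the table in the jig's frame (same axes): a tile centred here lies wholly clear of the recess and wholly on the board.
- recess_nearest (a point): Nearest place where the centre of the recess may be: x = +53 mm, y = 0, 24 mm up in the jig's frame. The recess is 94 mm long (x) x 67 wide (y) x 6 deep, cork floor, mouth chamfered 1.5 mm, centred in y. The board may be clamped anywhere along the base, so the recess's true centre lies 0 to 44 mm beyond this point, towards +x: not measured, it has to be felt.
- tile_green_center (a point): Centre (half-way up) of the other tile on the drying slab, 90 x 60 x 15 mm, green with two white stripes: leave it alone. It lies end to end with the white tile (either order), the gap between them at least 12 mm.
- jar_apple: Glaze jar, pale green with a white lid, 72 mm across, 85 mm tall, origin at its foot; leave alone.
- jar_teal: Glaze jar, teal with a white lid, 72 mm across, 85 mm tall, origin at its foot; leave alone.
- jar_grey: Glaze jar, grey with a white lid, 72 mm across, 85 mm tall, origin at its foot; leave alone.
- brush_jar: Glass jar full of brushes, 72 mm across, 165 mm tall with the brushes, origin at its foot; leave alone.
- cup: White plastic water cup, 72 mm across, 80 mm tall, origin at its foot; leave alone.
- brush: Loose brush lying on the table; leave alone.
There are look-alikes about, which are no part of the job. Of the things like the part that bears tile_center, leave any that is pink or yellow; of the rest the larger one is meant.

How it is judged:
By the outcome, as a careful person would: the job done as asked, in the order asked, and still so for the second after the job is handed in, with the robot touching nothing.
It also fails if it takes over 58 s, if anything falls off the work surface, if the arm or the gripper's body presses on something with over 40 N, if the wrist force passes 120 N, or if a joint passes its speed limit or range.

## Robot

A 7-joint arm with a two-finger parallel gripper is mounted at the origin on the work surface. World frame = base frame: x ahead of the robot, y to its left, z up, the work surface at z = 0. Lengths are in m, angles in rad, forces in N, time in s.
With the tool pointing down it reaches from about 0.425 to 0.95 m from the base axis. Payload 4.7 kg.
Tool frame: the origin (TCP) lies on the centre line of the jaws, within the pads' length; the fingertips stand arm.nose_length ahead of it and the grasp point (between the pads) lies 6 mm ahead of it (arm.nose_length is the distance from the TCP to the fingertips, in m); z points along the fingers, y is the line along which they close (so a half turn about z gives the same grasp; the last joint's range is limited). The gripper opens to 85 mm and grips with 20 to 120 N. Pads are 22 mm wide; open, the fingers measure 114 mm over their backs; the gripper's body (76 mm by 85 mm) begins 54 mm behind the grasp point. The pads swing forward as they close: fully open they stand 13 mm farther back than shut.
Start: joints at [-1.354, 0.469, -0.049, 1.532, 0.024, 1.141, -0.082], TCP at [0.164, 0.655, 0.256] pointing down, gripper open.
Joint ranges: [-2.59, 2.59], [-0.33, 1.99], [-1.39, 1.29], [0.1, 2.45], [-1.04, 4.18], [0.21, 1.99], [-2.66, 2.66]. Speed limits (rad/s): [2.57, 2.57, 3.14, 3.14, 3.14, 3.14, 3.14].

## Interface

Orientations are given as a 3x3 rotation matrix whose columns are the frame's x, y, z axes.
In Python, from plant import arm gives the robot as it stands.
- The arm moves only by the tool move_arm, never from a script. Its argument "moves" is a list that holds one entry, the list of rows, each a list of 4 numbers: the shift along the tool's x, y, z in m, then the turn about the tool's z in degrees. A call has 1 to 20 rows; each row shifts and turns the commanded pose from where the row before left it, along the tool's axes as they then stand; what a row does not reach is not made up. A row lasts 1/12 s, in which the tool goes at most 41.7 mm and 7.16 degrees, less where a joint would pass 70% of its speed; a pose out of reach is approached as far as the arm can. A call is refused whole if a number of a shift passes 0.0417 or a number of a turn 7.16, either way. A call with a gripper value outside its range is refused whole. "fingers" is the opening, from 0 (shut) to 1 (fully open), set as the call begins (left out, the last holds). The fingers move at their own pace and stop on an object; "newtons" is the grip in N (left out, the last holds). Time passes only in rows, so rows that do not move let the fingers close. It gives the time, the measured TCP pose, the force, the opening and the grip force at its end, in the units of the state.
- arm.observe(): the state, without advancing time (a new reading comes with each control period).
- arm.read_camera(name): name is "scene" or "top" or "wrist"; returns a dict with "color" (420x560x3 uint8, blue, green, red), "camera_matrix" (3x3 intrinsics, pixels), "R" (3x3) and "t" (3): a world point X has camera coordinates R X + t; the wrist camera has in their place "mount" (4x4, takes a point from camera to tool coordinates, whose origin is the TCP and whose axes are the flange's). Camera axes: x right, y down, z forward; pixel columns grow to the right and rows downward; lengths in m; the calibration is good to about 2 mm. A picture is of the moment at which its call begins: read the wrist's pose just before it. There is no depth.
- arm.finish_job(): hands the job in; it is judged then, once.
Trained networks look in a picture, given as the dict that the camera call returned (one of the last four; its "shot" number tells which), for a name from the list of things; names that differ only in an ending like _2 or _b are one class to them, and where a whole thing is asked for, a point or a joint stands for the part that bears it (a point fixed in the world has none). Each returns a list of dicts, best first, with "confidence" (0 to 1); they miss things now and then, are a little off and sometimes report something else, mostly with a low value. They report only what shows in the picture. A call takes as long as a camera call. They do not tell look-alikes from the thing itself.
- arm.silhouettes(thing, picture): "mask" (420x560 bool, what is visible of it) and "location" ([column, row] in pixels, amid what is visible of it).
- arm.tip_of(thing, picture): "location" ([column, row] in pixels: a listed point, or the origin of a listed thing).
The state is a dict: "time": time; "q": joint angles; "dq": joint speeds; "effort": joint torques, N m; "position": TCP position; "orientation": TCP orientation; "force": force on the tool from outside, world axes, zero at the start; "moment": the same for the moment, N m; "finger_gap": finger opening in m; "finger_force": force on a finger pad.
Only numpy, scipy, OpenCV 4.12 (cv2) and the standard library are available. Lean on these libraries where they do the work, as an engineer would, in place of code of your own. Each camera call takes 0.05 s, during which the arm holds its last target. There are 200 camera calls.

## Working session

There is one attempt and no reset: what is moved stays moved. The work goes in short steps, Python scripts to look and compute and a tool call to move; the robot and the scene stay as the last step left them, time stands still between calls to the robot, and variables do not carry over. Pictures are saved under pics/ and viewed, at most 10 in all, crops included, and the job is handed in when it is done.

Besides the shell and the picture viewer there is one more tool, called after "Emit:" as a command line: name --argument value ..., lists and objects as JSON in quotes. move_arm: Moves the arm, as the interface text tells. Its arguments: {"type":"object","properties":{"moves":{"type":"array"},"fingers":{"type":"number"},"newtons":{"type":"number"}},"required":["moves"]}

```bash
mkdir -p pics; ls; cat > h.py <<'E'
import numpy as np, cv2
from plant import arm
def ray(p,px,z,st=None):
    K=np.array(p["camera_matrix"]);d=np.linalg.inv(K)@np.array([px[0],px[1],1.])
    if "mount" in p:
        M=np.array(p["mount"]);Rw=np.array(st["orientation"]);
        c=Rw@M[:3,3]+np.array(st["position"]);d=Rw@M[:3,:3]@d
    else:
        R=np.array(p["R"]);c=-R.T@np.array(p["t"]);d=R.T@d
    return c+d*(z-c[2])/d[2]
E
python3 - <<'E'
from h import *
st=arm.observe();print({k:np.round(v,3).tolist() for k,v in st.items()},arm.nose_length)
for n in("top","scene"):
    p=arm.read_camera(n);cv2.imwrite(f"pics/{n}.png",p["color"])
    for t,z in(("tile_center",.0215),("tile_green_center",.0215),("jig",0),("run_in",.024),("recess_nearest",.024)):
        for r in arm.tip_of(t,p)[:4]:
            print(n,t,round(r["confidence"],2),np.round(r["location"],1),np.round(ray(p,r["location"],z),3))
E
```

```text
pics
{'time': 0.0, 'q': [-1.354, 0.469, -0.049, 1.534, 0.024, 1.141, -0.082], 'dq': [0.001, 0.001, 0.001, -0.001, 0.0, -0.002, -0.001], 'effort': [0.0, -51.032, -0.046, -23.771, 0.011, 0.008, -0.0], 'position': [0.164, 0.654, 0.255], 'orientation': [[-0.97, 0.243, -0.0], [0.243, 0.97, -0.002], [-0.0, -0.002, -1.0]], 'force': [-0.374, -0.112, -1.027], 'moment': [0.032, 0.032, 0.009], 'finger_force': 0.0, 'finger_gap': 0.085} 0.025
top tile_center 0.87 [200.4 219.8] [0.542 0.226 0.022]
top tile_center 0.83 [133.5 282.8] [0.361 0.412 0.022]
top tile_center 0.64 [174.9 272.1] [0.391 0.295 0.022]
top tile_center 0.57 [221.1 271.5] [0.393 0.162 0.022]
top tile_green_center 0.84 [164.3 213.3] [0.562 0.334 0.022]
top jig 0.83 [317.5 223.5] [ 0.532 -0.119  0.   ]
top run_in 0.74 [294.9 224.7] [ 0.526 -0.051  0.024]
top recess_nearest 0.93 [334.3 225.7] [ 0.523 -0.166  0.024]
top recess_nearest 0.65 [158.6 212.6] [0.564 0.35  0.024]
scene tile_center 0.88 [344.5 249.5] [0.531 0.223 0.022]
scene tile_center 0.71 [362.3 218.5] [0.404 0.177 0.022]
scene tile_center 0.63 [435.5 264.6] [0.385 0.423 0.022]
scene tile_center 0.6 [396.2 241.7] [0.4   0.301 0.022]
scene tile_green_center 0.82 [370.5 284.2] [0.566 0.347 0.022]
scene tile_green_center 0.68 [281.4 192.9] [ 0.512 -0.065  0.022]
scene jig 0.98 [265.3 188.8] [ 0.523 -0.13   0.   ]
scene jig 0.33 [270.4 286.2] [0.757 0.166 0.   ]
scene run_in 0.74 [275.8 198.1] [ 0.542 -0.057  0.024]
scene run_in 0.61 [387.7 339.9] [0.659 0.48  0.024]
scene recess_nearest 0.77 [255.1 173.7] [ 0.518 -0.187  0.024]
scene recess_nearest 0.65 [235.1 258.7] [0.781 0.046 0.024]
```

View pics/top.png

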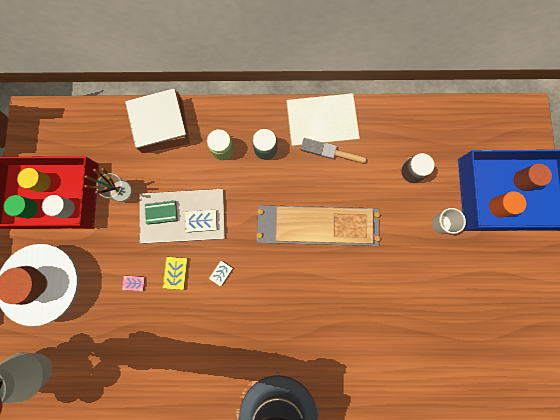

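View pics/scene.png

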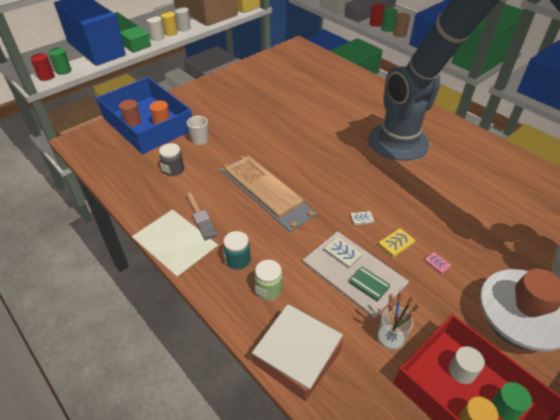

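Tile candidates in the top view: white leaf on the slab (200,220), small white leaf (221,272), yellow (175,272), pink (133,283). The green-striped tile is at (160,212). My choice is the larger white one on the slab, at (200,220). The board's plain end is to the left (about 290,223) and its cork recess is at about (350,225).

```bash
python3 - <<'E'
from h import *
p=arm.read_camera("top")
c=cv2.resize(p["color"][175:300,120:390],None,fx=2.9,fy=2.9,interpolation=cv2.INTER_CUBIC);cv2.imwrite("pics/crop.png",c)
for t,z in(("tile_center",.029),("tile_green_center",.029),("jig",.012)):
    for r in arm.silhouettes(t,p)[:4]:
        m=r["mask"].astype(np.uint8);cs,_=cv2.findContours(m,0,1);k=max(cs,key=cv2.contourArea)[:,0]
        w=np.array([ray(p,q,z)[:2] for q in k],np.float32)
        (c,s,a)=cv2.minAreaRect(w*1000);print(t,round(r["confidence"],2),r["location"],np.round(c,0),np.round(s,0),round(a,1))
st=arm.observe();w=arm.read_camera("wrist");print(np.round(w["mount"],3).tolist(),np.round(w["camera_matrix"],0).tolist())
E
```

```text
tile_center 0.97 [172.7, 272.2] [390. 292.] [59. 88.] 87.7
tile_center 0.82 [135.1, 282.2] [361. 411.] [64. 39.] 89.9
tile_center 0.69 [329.0, 151.1] [ 745. -167.] [191.  43.] 73.1
tile_center 0.68 [199.3, 218.5] [538. 225.] [92. 59.] 89.8
tile_green_center 0.76 [161.2, 212.5] [566. 341.] [65. 94.] 3.3
tile_green_center 0.24 [113.4, 184.6] [647. 503.] [153.  75.] 63.8
jig 0.94 [321.8, 223.2] [ 528. -119.] [359. 115.] 87.7
[[0.0, -0.961, -0.276, 0.069], [1.0, 0.001, -0.001, 0.0], [0.001, -0.276, 0.961, -0.117], [0.0, 0.0, 0.0, 1.0]] [[305.0, 0.0, 272.0], [0.0, 305.0, 213.0], [0.0, 0.0, 1.0]]
```

View pics/crop.png

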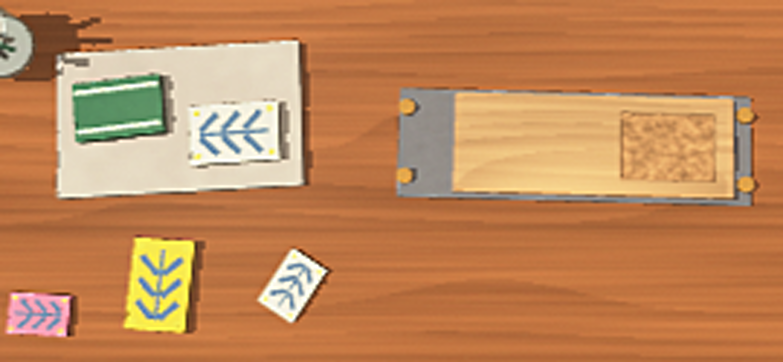

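Crop check: the white leaf tile (crop 235,132) lies on the slab beside the green one, and it is larger than the loose white one (293,285). The recess shows at crop (668,147), about 94 mm beyond the jig centre. I'll go above the tile now.

Emit:
move_arm --moves '[[[-0.0293,-0.0204,0,0],[-0.0293,-0.0204,0,0],[-0.0293,-0.0204,0,0],[-0.0293,-0.0204,0,0],[-0.0293,-0.0204,0,0],[-0.0293,-0.0204,0,0],[-0.0293,-0.0204,0,0],[-0.0293,-0.0204,0,0],[-0.0293,-0.0204,0,0],[-0.0293,-0.0204,0,0],[-0.0293,-0.0204,0,0],[-0.0293,-0.0204,0,0],[-0.0293,-0.0204,0,0],[-0.0293,-0.0204,0,0],[-0.0293,-0.0204,0,0],[-0.0293,-0.0204,0,0]]]' --fingers 1

```text
time: 2.18
position: [0.5405, 0.2227, 0.2566]
orientation: [[-0.97, 0.243, 0.0], [0.243, 0.97, 0.0], [-0.0, 0.001, -1.0]]
force: [0.0, 1.0, 0.5]
finger_gap: 0.0855
finger_force: 0.0
```

Emit:
move_arm --moves '[[[0,0,0.01,7],[0,0,0.01,7],[0,0,0.01,7],[0,0,0.01,7],[0,0,0.01,7],[0,0,0.01,7],[0,0,0.01,7],[0,0,0.01,7],[0,0,0.01,7],[0,0,0.01,7],[0,0,0,5],[0,0,0,0],[0,0,0,0]]]'

```text
time: 3.27
position: [0.5396, 0.2244, 0.1564]
orientation: [[-0.019, 1.0, 0.0], [1.0, 0.019, 0.0], [0.0, 0.0, -1.0]]
force: [0.6, 0.2, 0.1]
finger_gap: 0.0853
finger_force: 0.0
```

```bash
cat > look.py <<'E'
from h import *
import sys
def look(name,things):
    st=arm.observe();p=arm.read_camera("wrist");cv2.imwrite(f"pics/{name}.png",p["color"])
    R=np.array(st["orientation"]);print("t",st["time"],"pos",np.round(st["position"],4),"xyaw",round(np.degrees(np.arctan2(R[1,0],R[0,0])),2),"F",np.round(st["force"],1),"gap",st["finger_gap"],"nose",arm.nose_length)
    for t,z in things:
        for r in arm.silhouettes(t,p)[:3]:
            k=max(cv2.findContours(r["mask"].astype(np.uint8),0,1)[0],key=cv2.contourArea)[:,0]
            w=np.array([ray(p,q,z,st)[:2] for q in k],np.float32);c,s,a=cv2.minAreaRect(w*1000)
            print("sil",t,round(r["confidence"],2),r["location"],np.round(c,1),np.round(s,1),round(a,1))
        for r in arm.tip_of(t,p)[:3]: print("tip",t,round(r["confidence"],2),np.round(r["location"],1),np.round(ray(p,r["location"],z,st),4))
    return st,p
E
python3 - <<'E'
from look import *
look("w1",[("tile_center",.029),("tile_green_center",.029)])
E
```

```text
t 3.2667 pos [0.5396 0.2244 0.1564] xyaw 91.07 F [0.6 0.2 0.1] gap 0.08528914499145984 nose 0.025
sil tile_center 0.97 [272.4, 204.7] [539.2 226.1] [60.1 90.2] 3.9
sil tile_center 0.68 [86.3, 117.2] [400.9 296.5] [56.8 89.6] 85.9
sil tile_center 0.64 [110.5, 261.5] [402.1 177.7] [44.7 59. ] 57.5
tip tile_center 0.97 [113.3 262.1] [0.4032 0.1766 0.029 ]
tip tile_center 0.65 [273.4 205.3] [0.5418 0.2305 0.029 ]
tip tile_center 0.57 [ 92.4 119.3] [0.402  0.2958 0.029 ]
sil tile_green_center 0.7 [308.7, 60.0] [565.1 339.6] [60.1 83.5] 7.0
sil tile_green_center 0.17 [264.0, 354.6] [540.7  82.8] [36.5  6.9] 1.0
tip tile_green_center 0.92 [309.7  60. ] [0.566  0.3402 0.029 ]
```

View pics/w1.png

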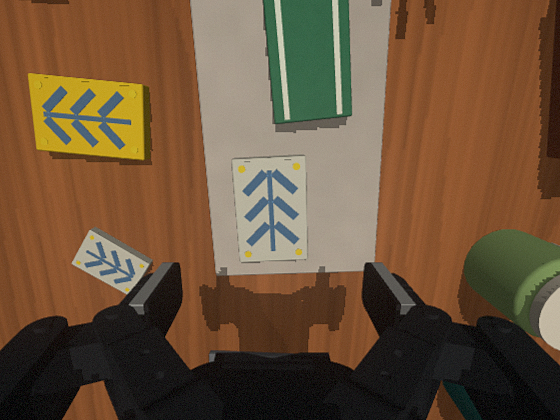

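The white tile is at (272,205), near the TCP centre line and turned about 3° from the tool. The fingertips show at about (181,265) and (364,265), roughly 12 mm ahead of the TCP when open. I'll align and half-close to measure the tips near a 65 mm opening.

Emit:
move_arm --moves '[[[0.002,0,0.02,-2.6],[0,0,0.03,0],[0,0,0.01,0],[0,0,0,0],[0,0,0,0],[0,0,0,0]]]' --fingers 0.78 --newtons 25

```text
time: 4.02
position: [0.5404, 0.2262, 0.0975]
orientation: [[-0.061, 0.998, 0.002], [0.998, 0.061, 0.001], [0.001, 0.002, -1.0]]
force: [0.4, -0.2, 0.7]
finger_gap: 0.0665
finger_force: 0.0
```

```bash
python3 - <<'E'
from look import *
look("w2",[("tile_center",.029)])
E
```

```text
t 4.0167 pos [0.5404 0.2262 0.0975] xyaw 93.5 F [ 0.4 -0.2  0.7] gap 0.06650704182854802 nose 0.025
sil tile_center 0.89 [57.0, 110.2] [413.1 296.3] [55.1 69.6] 86.1
sil tile_center 0.65 [62.8, 283.6] [405.  180.9] [44.1 56.4] 56.6
sil tile_center 0.56 [271.0, 229.6] [539.5 226.5] [59.2 90.5] 3.9
tip tile_center 0.98 [ 42.8 113.1] [0.405  0.2945 0.029 ]
tip tile_center 0.7 [271.1 234.8] [0.5409 0.228  0.029 ]
tip tile_center 0.7 [ 69.8 291.2] [0.4066 0.179  0.029 ]
```

View pics/w2.png

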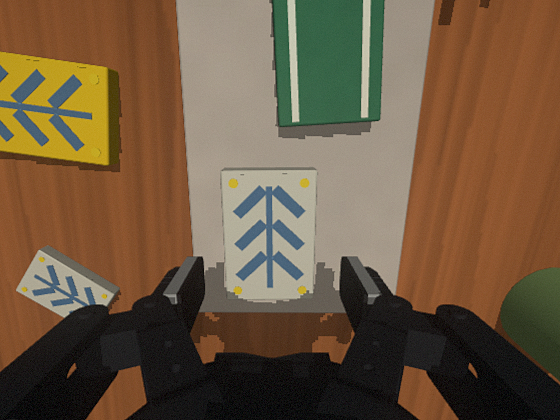

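At a 66 mm gap the tips show at (204,258) and (341,258), about 19 mm ahead of the TCP. I'll descend to TCP z of about 0.042, which puts the tips about 8 mm above the tile's underside.

Emit:
move_arm --moves '[[[0,-0.0008,0.02,-0.3],[0,0,0.015,0],[0,0,0.008,0],[0,0,0.005,0],[0,0,0.004,0],[0,0,0.0035,0],[0,0,0,0],[0,0,0,0]]]' --fingers 0.84

```text
time: 4.83
position: [0.539, 0.2261, 0.0411]
orientation: [[-0.067, 0.998, 0.001], [0.998, 0.067, 0.0], [0.0, 0.001, -1.0]]
force: [0.3, -0.2, -0.1]
finger_gap: 0.0719
finger_force: 0.0
```

Emit:
move_arm --moves '[[[0,0,0,0],[0,0,0,0],[0,0,0,0],[0,0,0,0],[0,0,0,0],[0,0,0,0],[0,0,0,0],[0,0,0,0]]]' --fingers 0.5 --newtons 30

```text
time: 5.5
position: [0.539, 0.2262, 0.0415]
orientation: [[-0.067, 0.998, 0.001], [0.998, 0.067, 0.001], [0.001, 0.001, -1.0]]
force: [-1.8, -0.3, 6.0]
finger_gap: 0.0591
finger_force: 33.1
```

Emit:
move_arm --moves '[[[0,0,-0.005,0],[0,0,-0.01,0],[0,0,-0.02,0],[0,0,-0.025,0],[0,0,-0.025,0],[0,0,-0.015,0],[0,0,0,3],[0,0,0,3],[0,0,0,0],[0,0,0,0]]]'

```text
time: 6.33
position: [0.5384, 0.2261, 0.141]
orientation: [[0.037, 0.999, -0.0], [0.999, -0.037, 0.0], [0.0, -0.0, -1.0]]
force: [0.0, -0.0, -1.7]
finger_gap: 0.0586
finger_force: 32.9
```

Emit:
move_arm --moves '[[[-0.01,0,0,0],[-0.02,0,0,0],[-0.03,0,0,0],[-0.03,0,0,0],[-0.03,0,0,0],[-0.03,0,0,0],[-0.03,0,0,0],[-0.03,0,0,0],[-0.03,0,0,0],[-0.025,0.002,0,0],[-0.015,0,0,0],[-0.005,0,0,0],[0,0,0,0],[0,0,0,0],[0,0,0,0]]]'

```text
time: 7.58
position: [0.5298, -0.0572, 0.1406]
orientation: [[0.036, 0.999, -0.001], [0.999, -0.036, 0.001], [0.001, -0.001, -1.0]]
force: [-0.3, 0.5, -1.4]
finger_gap: 0.0591
finger_force: 32.8
```

```bash
python3 - <<'E'
from look import *
look("w3",[("jig",.012),("run_in",.024),("tile_center",.05)])
E
```

```text
t 7.5833 pos [ 0.5298 -0.0572  0.1406] xyaw 87.96 F [-0.3  0.5 -1.4] gap 0.05909261656692671 nose 0.025
sil jig 0.88 [269.5, 118.5] [531.2  13.5] [ 96.1 110.5] 88.5
sil run_in 0.67 [268.6, 121.4] [531.3  13.4] [ 91.4 103.6] 88.5
sil tile_center 0.58 [271.9, 262.4] [528.9 -96.9] [145.4  95.7] 87.9
tip tile_center 0.86 [274.3 272.1] [ 0.5313 -0.0932  0.05  ]
```

View pics/w3.png

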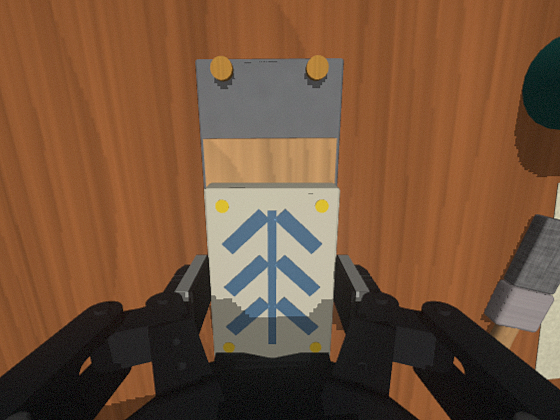

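The tile is held square. The base end edge spans (197,59) to (343,59), and the board's plain edge spans (203,138) to (337,138). Converting these to world.

```bash
python3 - <<'E'
from look import *
st=arm.observe();p=arm.read_camera("wrist");g=cv2.cvtColor(p["color"],cv2.COLOR_BGR2LAB).astype(float)
for n,px,z in (("baseL",(197,59),.008),("baseR",(343,59),.008),("boardL",(203,138),.024),("boardR",(337,138),.024),("bL2",(204.5,180),.024),("bR2",(338,180),.024)):
    print(n,np.round(ray(p,px,z,st),4))
tz=st["position"][2]-.042+.014+.015
for n,px in(("tL",(207,189)),("tR",(339,189)),("tL2",(215,350)),("tR2",(328,350)) ): print(n,np.round(ray(p,px,tz,st),4))
# subpixel-ish edges per row: strongest gradients
d=np.abs(np.gradient(cv2.GaussianBlur(p["color"],(3,3),0).astype(float),axis=1)).sum(2)
for r in(80,95,110,125,145,160,175): print(r,180+d[r,180:230].argmax(),320+d[r,320:365].argmax())
for r in(215,230,245): print("tile",r,190+d[r,190:225].argmax(),325+d[r,325:350].argmax())
print("cols rows",[(c,np.abs(np.gradient(p["color"].astype(float),axis=0)).sum(2)[r0:r1,c].argmax()+r0) for c in(235,270,300) for r0,r1 in((45,70),(125,150),(175,200))])
E
```

```text
baseL [0.4796 0.0607 0.008 ]
baseR [0.588  0.0567 0.008 ]
boardL [0.4819 0.0041 0.024 ]
boardR [5.815e-01 5.000e-04 2.400e-02]
bL2 [ 0.4799 -0.0274  0.024 ]
bR2 [ 0.583  -0.0312  0.024 ]
tL [ 0.5043 -0.0141  0.1277]
tR [ 0.5614 -0.0162  0.1277]
tL2 [ 0.5005 -0.0972  0.1277]
tR2 [ 0.5578 -0.0994  0.1277]
80 196 342
95 197 341
110 198 340
125 199 339
145 202 336
160 203 335
175 204 334
tile 215 205 337
tile 230 206 337
tile 245 207 336
cols rows [(235, np.int64(57)), (235, np.int64(137)), (235, np.int64(188)), (270, np.int64(57)), (270, np.int64(137)), (270, np.int64(188)), (300, np.int64(56)), (300, np.int64(136)), (300, np.int64(188))]
```

Board centreline: x≈0.5294 at y≈-0.061, yaw within 0.1° of the tool. I'll correct by (-3, -1) mm, go down to just above the board, then feel for contact.

Emit:
move_arm --moves '[[[-0.003,-0.001,0.01,0],[0,0,0.02,0],[0,0,0.02,0],[0,0,0.015,0],[0,0,0.008,0],[0,0,0.004,0],[0,0,0.001,0],[0,0,0,0],[0,0,0,0]]]'

```text
time: 8.73
position: [0.5293, -0.062, 0.0634]
orientation: [[0.038, 0.999, 0.002], [0.999, -0.038, 0.0], [0.0, 0.002, -1.0]]
force: [-0.0, 0.7, -1.1]
finger_gap: 0.0588
finger_force: 32.8
```

Emit:
move_arm --moves '[[[0,0,0.001,0],[0,0,0.001,0],[0,0,0.001,0],[0,0,0.001,0],[0,0,0.001,0],[0,0,0,0],[0,0,0,0]]]'

```text
time: 9.32
position: [0.5287, -0.0618, 0.0577]
orientation: [[0.038, 0.999, -0.0], [0.999, -0.038, 0.0], [0.0, -0.0, -1.0]]
force: [-0.3, 0.3, -0.8]
finger_gap: 0.0587
finger_force: 32.8
```

Emit:
move_arm --moves '[[[0,0,0.001,0],[0,0,0.001,0],[0,0,0.001,0],[0,0,0.001,0],[0,0,0,0],[0,0,0,0]]]'

```text
time: 9.82
position: [0.5286, -0.0618, 0.0537]
orientation: [[0.038, 0.999, -0.0], [0.999, -0.038, 0.0], [0.0, -0.0, -1.0]]
force: [-0.5, 0.0, -1.5]
finger_gap: 0.0591
finger_force: 32.8
```

Emit:
move_arm --moves '[[[0,0,0.0007,0],[0,0,0.0006,0],[0,0,0,0],[0,0,0,0]]]'

```text
time: 10.15
position: [0.5287, -0.0618, 0.0524]
orientation: [[0.038, 0.999, -0.0], [0.999, -0.038, 0.0], [0.0, -0.0, -1.0]]
force: [0.3, 0.2, -0.4]
finger_gap: 0.059
finger_force: 32.8
```

Emit:
move_arm --moves '[[[0,0,0.0005,0],[0,0,0,0],[0,0,0,0]]]'

```text
time: 10.4
position: [0.5287, -0.0618, 0.052]
orientation: [[0.038, 0.999, -0.0], [0.999, -0.038, 0.0], [0.0, -0.0, -1.0]]
force: [0.2, -0.3, -1.4]
finger_gap: 0.0586
finger_force: 32.8
```

Emit:
move_arm --moves '[[[0,0,0.0005,0],[0,0,0,0],[0,0,0,0]]]'

```text
time: 10.65
position: [0.5288, -0.0618, 0.0515]
orientation: [[0.038, 0.999, 0.0], [0.999, -0.038, 0.0], [0.0, 0.0, -1.0]]
force: [-0.1, -0.4, 0.1]
finger_gap: 0.0588
finger_force: 33.0
```

Emit:
move_arm --moves '[[[0,0,0.0003,0],[0,0,0,0],[0,0,0,0]]]'

```text
time: 10.9
position: [0.5288, -0.0618, 0.0515]
orientation: [[0.038, 0.999, 0.0], [0.999, -0.038, 0.0], [0.0, 0.0, -1.0]]
force: [-2.0, -0.4, 5.0]
finger_gap: 0.0589
finger_force: 33.4
```

Contact at TCP z=0.0515, so there was no slip, and the force is about 5 N. I'll release so the tile lies free, then regrip lightly.

Emit:
move_arm --moves '[[[0,0,-0.0003,0],[0,0,0,0],[0,0,0,0],[0,0,0,0]]]' --fingers 0.78

```text
time: 11.23
position: [0.5287, -0.0618, 0.0513]
orientation: [[0.038, 0.999, -0.0], [0.999, -0.038, -0.0], [-0.0, -0.0, -1.0]]
force: [0.1, -0.2, -0.1]
finger_gap: 0.0669
finger_force: 0.0
```

```bash
python3 - <<'E'
from look import *
p=arm.read_camera("top");print(arm.observe()["time"])
img=cv2.imread("pics/top.png")
end=np.array([.5338,.0587]);d=np.array([-.037,-.9993])
L=cv2.GaussianBlur(img,(3,3),0).astype(float)
for row in(216,224,232):
    prof=np.abs(np.gradient(L[row],axis=0)).sum(1)
    print(row,[(c,int(prof[c])) for c in range(250,385) if prof[c]>25 and prof[c]==prof[c-2:c+3].max()])
for n,px,z in(("base0",(257,225),.008),("board0",(277,225),.024),("rec0",(334.1,225),.024),("rec1",(367.2,225),.024),("board1",(373.4,225),.024),("base1",(379,225),.008)):
    w=ray(p,px,z);print(n,np.round(w[:2],4),"jigx",round(((w[:2]-end)@d-.18)*1000,1))
E
```

```text
11.2833
216 [(257, 60), (276, 57), (333, 47), (367, 31), (372, 101), (378, 60)]
224 [(257, 57), (276, 54), (333, 43), (367, 34), (372, 130), (378, 58)]
232 [(256, 44), (276, 60), (333, 59), (367, 34), (372, 108), (378, 58)]
base0 [0.5277 0.061 ] jigx -182.1
board0 [0.5258 0.0015] jigx -122.5
rec0 [ 0.5252 -0.165 ] jigx 43.8
rec1 [ 0.5248 -0.2613] jigx 140.1
board1 [ 0.5248 -0.2793] jigx 158.1
base1 [ 0.5265 -0.2996] jigx 178.3
```

Emit:
move_arm --moves '[[[0,0,0,0],[0,0,0,0],[0,0,0,0],[0,0,0,0],[0,0,0,0]]]' --fingers 0.5 --newtons 20

```text
time: 11.7
position: [0.5288, -0.0618, 0.0516]
orientation: [[0.038, 0.999, 0.0], [0.999, -0.038, 0.0], [0.0, 0.0, -1.0]]
force: [-0.3, -0.3, 2.2]
finger_gap: 0.0593
finger_force: 22.0
```

The recess centre is at y≈-0.213, about 150 mm further on. Sliding with light contact now.

Emit:
move_arm --moves '[[[-0.002,0,0.0002,0],[-0.004,0,0,0],[-0.004,0,0,0],[-0.004,0,0,0],[-0.004,0,0,0],[-0.002,0,0,0],[0,0,0,0]]]'

```text
time: 12.28
position: [0.5282, -0.0825, 0.0515]
orientation: [[0.039, 0.999, 0.001], [0.999, -0.039, -0.0], [-0.0, 0.001, -1.0]]
force: [-0.2, 2.9, 5.4]
finger_gap: 0.0591
finger_force: 22.3
```

Emit:
move_arm --moves '[[[-0.003,0,0,0],[-0.005,0,0,0],[-0.005,0,0,0],[-0.005,0,0,0],[-0.005,0,0,0],[-0.005,0,0,0],[-0.005,0,0,0],[-0.005,0,0,0],[-0.005,0,0,0],[-0.005,0,0,0],[-0.002,0,0,0],[0,0,0,0]]]'

```text
time: 13.28
position: [0.5262, -0.1323, 0.0515]
orientation: [[0.039, 0.999, 0.001], [0.999, -0.039, 0.0], [0.0, 0.001, -1.0]]
force: [0.5, 3.1, 6.9]
finger_gap: 0.0591
finger_force: 22.4
```

Emit:
move_arm --moves '[[[-0.003,0,0,0],[-0.005,0,0,0],[-0.005,0,0,0],[-0.005,0,0,0],[-0.005,0,0,0],[-0.005,0,0,0],[-0.005,0,0,0],[-0.005,0,0,0],[-0.005,0,0,0],[-0.005,0,0,0],[-0.002,0,0,0],[0,0,0,0]]]'

```text
time: 14.28
position: [0.5239, -0.1826, 0.0513]
orientation: [[0.039, 0.999, -0.0], [0.999, -0.039, -0.001], [-0.001, -0.0, -1.0]]
force: [-0.2, 1.2, 4.1]
finger_gap: 0.0594
finger_force: 22.2
```

Emit:
move_arm --moves '[[[-0.003,0.0003,0,0],[-0.004,0,0,0],[-0.004,0,0,0],[-0.004,0,0,0],[-0.003,0,0,0],[0,0,0,0],[0,0,0,0]]]'

```text
time: 14.87
position: [0.5234, -0.2013, 0.0512]
orientation: [[0.039, 0.999, -0.0], [0.999, -0.039, -0.002], [-0.002, 0.0, -1.0]]
force: [-0.9, -0.8, 2.1]
finger_gap: 0.0594
finger_force: 22.0
```

Emit:
move_arm --moves '[[[-0.001,0,0,0],[-0.001,0,0,0],[-0.001,0,0,0],[0,0,0,0]]]'

```text
time: 15.2
position: [0.5235, -0.2025, 0.0511]
orientation: [[0.038, 0.999, -0.0], [0.999, -0.038, 0.0], [0.0, -0.0, -1.0]]
force: [-1.4, 1.0, 1.9]
finger_gap: 0.0597
finger_force: 21.9
```

Emit:
move_arm --moves '[[[-0.001,0,0.0002,0],[-0.001,0,0,0],[-0.001,0,0,0],[0,0,0,0]]]'

```text
time: 15.53
position: [0.5235, -0.2059, 0.0511]
orientation: [[0.038, 0.999, 0.0], [0.999, -0.038, -0.0], [-0.0, 0.0, -1.0]]
force: [0.3, 1.9, 0.6]
finger_gap: 0.0591
finger_force: 21.9
```

Emit:
move_arm --moves '[[[-0.001,0,0,0],[-0.001,0,0,0],[0,0,0,0]]]'

```text
time: 15.78
position: [0.5234, -0.2081, 0.0511]
orientation: [[0.038, 0.999, 0.0], [0.999, -0.038, -0.0], [-0.0, 0.0, -1.0]]
force: [1.4, 1.2, 1.0]
finger_gap: 0.0592
finger_force: 21.9
```

Emit:
move_arm --moves '[[[-0.001,0,0,0],[-0.001,0,0,0],[0,0,0,0]]]'

```text
time: 16.03
position: [0.523, -0.2105, 0.0508]
orientation: [[0.039, 0.999, -0.0], [0.999, -0.039, -0.001], [-0.001, -0.0, -1.0]]
force: [0.6, 0.0, -0.8]
finger_gap: 0.0593
finger_force: 22.0
```

The support force is gone. Probing down gently.

Emit:
move_arm --moves '[[[0,0,0.0005,0],[0,0,0,0],[0,0,0,0]]]'

```text
time: 16.28
position: [0.5232, -0.2098, 0.0504]
orientation: [[0.038, 0.999, -0.0], [0.999, -0.038, -0.0], [-0.0, -0.0, -1.0]]
force: [0.5, -0.0, -1.2]
finger_gap: 0.0595
finger_force: 22.0
```

Emit:
move_arm --moves '[[[-0.001,0,0,0],[0,0,0.0005,0],[0,0,0.0005,0],[0,0,0,0],[0,0,0,0]]]'

```text
time: 16.7
position: [0.5233, -0.2107, 0.0495]
orientation: [[0.038, 0.999, -0.0], [0.999, -0.038, 0.0], [0.0, -0.0, -1.0]]
force: [-0.3, -0.6, -0.7]
finger_gap: 0.0593
finger_force: 22.0
```

The tile is 2 mm below the board surface with no side load, so it is inside the recess mouth. Letting go so it drops home.

Emit:
move_arm --moves '[[[0,0,0,0],[0,0,0,0],[0,0,0,0],[0,0,0,0],[0,0,0,0]]]' --fingers 0.8

```text
time: 17.12
position: [0.5234, -0.2108, 0.0497]
orientation: [[0.038, 0.999, 0.0], [0.999, -0.038, 0.0], [0.0, 0.0, -1.0]]
force: [-0.0, 0.4, 0.1]
finger_gap: 0.0682
finger_force: 0.0
```

Emit:
move_arm --moves '[[[0,0,-0.01,0],[0,0,-0.03,0],[0,0,-0.03,0],[-0.01,0,-0.03,0],[-0.02,0,0,0],[-0.02,0,0,0],[0,0,0,0],[0,0,0,0]]]'

```text
time: 17.78
position: [0.521, -0.2619, 0.1504]
orientation: [[0.041, 0.999, 0.001], [0.999, -0.041, -0.0], [-0.0, 0.001, -1.0]]
force: [0.4, -0.1, -0.0]
finger_gap: 0.0683
finger_force: 0.0
```

```bash
python3 - <<'E'
from look import *
look("w4",[("tile_center",.033)])
E
```

```text
t 17.7833 pos [ 0.521  -0.2619  0.1504] xyaw 87.67 F [ 0.4 -0.1 -0. ] gap 0.06832008183987304 nose 0.025
sil tile_center 0.6 [272.1, 145.5] [ 524.  -211.4] [89.4 60.1] 87.1
tip tile_center 0.7 [273.5 148. ] [ 0.5255 -0.2087  0.033 ]
```

View pics/w4.png

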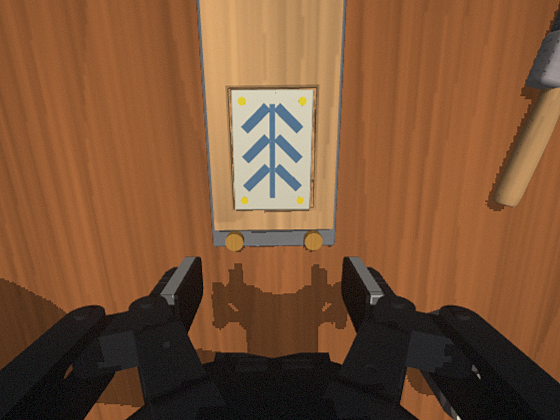

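The tile (272,147) sits in the recess with an even cork gap on all sides. At the seated height (z=0.033) it measures 89 × 60 mm, so it is flat and fully home. The gripper is clear, so I'm handing in.

```bash
python3 -c "
from plant import arm
print(arm.finish_job())"
```

```text
the job is handed in; nothing more can be done
None
```

The white leaf tile was laid on the plain end, slid along the board with a few newtons of force and let go into the recess; a last picture shows it flat and fully home, and the job was handed in at about 18 s with no verdict shown.

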